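# Lock the tumbler's collar and throw the drive lever

### The arm

A 6-joint arm with a two-finger parallel gripper is mounted at the origin on the work surface. World frame = base frame: x ahead of the robot, y to its left, z up, the work surface at z = 0. Lengths are in mm, angles in rad, forces in N, time in s.
With the tool pointing down it reaches from about 300 to 750 mm from the base axis. Payload 8.5 kg.
Tool frame: the origin (TCP) lies at the very end of the fingers, on their centre line; the grasp point (between the pads) lies r.grasp_offset behind it (r.grasp_offset is the distance from the TCP to the grasp point, in mm); z points along the fingers, y is the direction in which the jaws open and shut (so a half turn about z gives the same grasp; the last joint's range is limited). The gripper opens to 85 mm and grips with 20 to 120 N. Pads are 22 mm wide; open, the fingers measure 114 mm over their backs; the gripper's body (76 mm by 85 mm) begins 54 mm behind the grasp point. The pads swing forward as they close: fully open they stand 13 mm farther back than shut.
Start: joints at [-1.562, 0.381, 1.297, -0, 1.464, -0.215], TCP at [122.061, -536.266, 231.322] pointing down, gripper open.
Joint ranges: [-3.11, 3.11], [-0.89, 2.33], [0.22, 2.48], [-1.42, 4.56], [0.17, 2.85], [-2.88, 2.88]. Speed limits (rad/s): [2.39, 2.39, 3.14, 3.14, 3.14, 3.14].

### API

Orientations are given as a rotation vector (axis times angle).
In Python, from bench import status, optics, order, r gives the robot as it stands.
- The arm moves only by the tool servo_tool, never from a script. Its argument "commands" is a list of rows, each an object with "linear": the shift along the tool's x, y, z scaled (see below), a list of three; "turn": the turn, a rotation vector about the tool's x, y, z scaled (see below), a list of three. A call has 1 to 12 rows; each row shifts and turns the pose as measured when the row begins, along the tool's axes as they then stand; what a row does not reach is not made up. The controller multiplies each number of a shift by 750 mm and each number of a turn by 180 degrees. A row lasts 1/12 s, in which the tool goes at most 41.7 mm and 7.16 degrees, less where a joint would pass 70% of its speed; a pose out of reach is approached as far as the arm can. A call with a number of a shift or a turn outside -1 to 1 is refused whole. A call with a gripper value outside its range is refused whole. "claw" is the finger opening in mm, from 0 to 85.4, set as the call begins (left out, the last holds). The fingers move at their own pace and stop on an object; "grip_force" is the grip in N (left out, the last holds). Time passes only in rows, so rows that do not move let the fingers close. It gives the time, the measured TCP pose, the force and the opening at its end, in the units of the state.
- status.get_obs(): the state, without advancing time (a new reading comes with each control period).
- optics.capture(name): name is "scene" or "side" or "wrist"; returns a dict with "pixels" (420x560x3 uint8, red, green, blue), "z_map" (420x560 float32, mm along the optical axis (not along the pixel's ray), 0 where there is no reading), "mtx" (3x3 intrinsics, pixels), "R" (3x3) and "t" (3): a world point X has camera coordinates R X + t; the wrist camera has in their place "tool_from_camera" (4x4, takes a point from camera to tool coordinates, whose origin is the TCP and whose axes are the flange's). Camera axes: x right, y down, z forward; pixel columns grow to the right and rows downward; lengths in mm; the calibration is good to about 2 mm. A picture is of the moment at which its call begins: read the wrist's pose just before it.
- order.hand_in(): hands the job in, once; it reports no verdict.
The state is a dict: "time": time; "q": joint angles; "joint_velocities": joint speeds; "effort": joint torques, N m; "tool_pos": TCP position; "ee_rot": TCP orientation; "contact_force": force on the tool from outside, world axes, zero at the start; "wrist_torque": the same for the moment, N m; "width": finger opening in mm.
Only numpy, scipy, OpenCV 4.12 (cv2) and the standard library are available. Lean on these libraries where they do the work, as an engineer would, in place of code of your own. Each camera call takes 0.05 s, during which the arm holds its last target. There are 200 camera calls.

### The job

Close the bench tumbler for a run: turn the lock collar on the leaning barrel clockwise until its pointer stands between the two ridges of the locked mark, and only then throw the drive lever on the grey starter box fully over to its other side, on. Leave the other tools and pieces on the bench where they are.

Things in the scene. Friction and masses are not known exactly. Their poses are not given: they have to be found in the camera images.
- tumbler: bench tumbling machine, fixed: grey base plate 330 x 220 mm, two side cheeks, motor box 120 mm high at its far end, and a dark barrel (148 mm diameter) whose axis leans 30 deg from vertical towards the machine's -x side (roughly to the robot's left and towards the robot). The barrel does not turn. Origin on the table under the barrel; base plate spans x -130 to +200 mm and y +-110 mm. z up. Highest point is the collar's grip bar, about 260 mm over the table.
- collar (a joint): the captive lock collar on the barrel's mouth, turning about the barrel's leaning axis (rad). 0 = pointer at the top of the slope (machine's +x side); grows clockwise as seen looking onto the collar from above. Stud of the open mark at -0.6, middle of the locked mark at +0.6; stops at -0.62 and +1.0, so it can be turned past the mark. Stiff: about 0.15 N m of friction, no spring, stays where it is left.
- collar_grip (a point): point on the collar's axis inside the grip bar, 25 mm above the collar's round face and 13 mm below the bar's top. Axes turn with the collar: z along the leaning axis, out of the barrel; x along the bar towards the pointer. The collar is an aluminium knurled ring 120 mm in diameter and 18 mm thick with an upstanding grip bar right across it: 100 mm long (x), 18 mm wide (y), 38 mm high (z). Nothing stands higher than the face beside the bar.
- collar_pointer (a point): outer tip of the collar's pointer, a single tongue 8 mm wide sticking 14 mm out of the collar's rim in line with one end of the grip bar, 74 mm from the axis
- locked_mark (a point): middle of the locked mark, on the black barrel flange (176 mm diameter) 81 mm from the axis: a pair of raised aluminium ridges, each 12 x 5 x 8 mm, 23 mm between centres, with a gap of 18 mm in front of which the pointer's tip must stand. (The open mark is a single round stud.) The pointer swings just inside the marks, without touching.
- starter: grey starter box, fixed, 150 x 110 x 50 mm high, carrying the drive lever; stands to the left or to the right of the tumbler. Origin at the centre of its underside, x the direction in which the lever is thrown on, z up. The lever's pivot lies 72 mm above the origin, on a dark block 70 x 50 mm.
- lever (a joint): drive lever (rad): 0 = off, leaning 0.5 rad from upright to the box's -x side; 1.0 = fully on, against its stop, leaning 0.5 rad to +x. Light friction (about 0.06 N m), no spring, stays where it is left.
- lever_tip (a point): centre of the black ball knob, 26 mm in diameter, at the end of the drive lever, 110 mm from the pivot on a 10 mm stem
- wrench: loose steel wrench, 180 mm long, lying along its x; origin under its middle; bystander
- jar: loose closed glass jar, 70 mm diameter, 100 mm tall; origin at the centre of its underside; bystander
- angle: loose aluminium angle profile, 130 x 40 x 40 mm; origin under its middle; bystander
- offcut: loose stepped aluminium offcut, 110 x 60 x 24 mm; origin under its middle; bystander

How it is judged (in metres and radians):
On the way, in this order (a step that is already met when the one before it is completed fails the run):
1. the collar's pointer stands at the locked mark, the drive lever still off (value of joint collar between 0.49 and 0.71 rad and value of joint lever below 0.3 rad), for 0.3 s.
2. the drive lever is thrown on, the collar still locked (value of joint collar between 0.49 and 0.71 rad and value of joint lever above 0.85 rad), for 0.2 s.
At the end, for the whole second after the job is handed in: The collar stands within 0.11 rad (about 6 degrees) of the middle of the locked mark (joint 0.49 to 0.71) and the drive lever beyond 0.85 rad of its 1.0 rad throw (all of step 2); the robot touches nothing.
It fails at once if a loose tool or piece on the bench is moved by more than 30 mm (distance of any of wrench, jar, angle, offcut from where it was at the start of the episode above 0.03 m).
It also fails if it takes over 51 s, if anything falls off the work surface, if the arm or the gripper's body presses on something with over 40 N, if the wrist force passes 120 N, or if a joint passes its speed limit or range.

## Working session

There is one attempt and no reset: what is moved stays moved. The work goes in short steps, Python scripts to look and compute and a tool call to move; the robot and the scene stay as the last step left them, time stands still between calls to the robot, and variables do not carry over. Pictures are saved under pics/ and viewed, about 8 in all and at most 12, crops included, and the job is handed in when it is done.

Besides the shell and the picture viewer there is one more tool, called after "Call:" in YAML: its name, and indented under it one key for each argument. servo_tool: Moves the arm, as the interface text tells. Its arguments: {"type":"object","properties":{"commands":{"type":"array"},"claw":{"type":"number"},"grip_force":{"type":"number"}},"required":["commands"]}

```bash
ls; mkdir -p pics; python3 - <<'E'
from bench import status, optics, order, r
import numpy as np, cv2
o=status.get_obs(); print({k:np.round(v,3) for k,v in o.items()}, r.grasp_offset)
a=[]
for n in ("scene","side"):
    c=optics.capture(n); np.savez(f"{n}0.npz",**{k:v for k,v in c.items()})
    a.append(c["pixels"][:,:,::-1]); print(n, np.round(c["mtx"],1).tolist(), (-c["R"].T@c["t"]).round(), c["R"].round(2).tolist())
    cv2.imwrite(f"pics/{n}0.png",a[-1])
E
```

```text
pics
{'time': np.float64(0.0), 'q': array([-1.562,  0.381,  1.298, -0.   ,  1.464, -0.215]), 'joint_velocities': array([ 0.   ,  0.001,  0.001,  0.002, -0.001,  0.001]), 'effort': array([ 1.0000e-03, -4.4846e+01, -2.3127e+01, -0.0000e+00,  5.0000e-03,
        0.0000e+00]), 'tool_pos': array([ 122.056, -535.973,  230.695]), 'ee_rot': array([-3.12 , -0.351, -0.   ]), 'contact_force': array([ 0.464, -0.071, -0.569]), 'wrist_torque': array([-0.008,  0.02 ,  0.047]), 'width': np.float64(85.19)} 18.700000000000003
scene [[452.8, 0.0, 276.3], [0.0, 452.8, 208.6], [0.0, 0.0, 1.0]] [1337.  755. 1129.] [[-0.68, 0.73, -0.0], [0.49, 0.45, -0.75], [-0.54, -0.51, -0.66]]
side [[428.6, 0.0, 275.7], [0.0, 428.6, 206.7], [0.0, 0.0, 1.0]] [ 516. 1159.  790.] [[-1.0, -0.04, 0.03], [-0.04, 0.49, -0.87], [0.02, -0.87, -0.49]]
```

View pics/scene0.png

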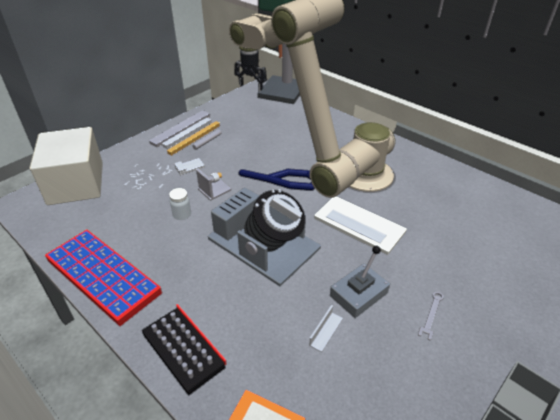

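View pics/side0.png

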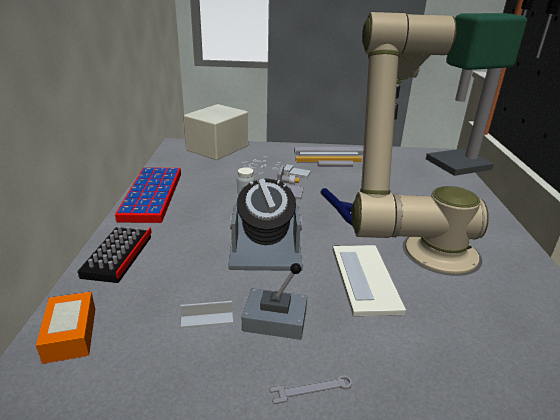

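The scene view has the tumbler at about (265,230), the starter at (360,290) with its knob at (377,250), the angle at (325,328), the wrench at (430,315) and the jar at (180,203). The side view has the collar at (267,200) and the lever knob at (296,268), leaning towards the robot. Next I'll measure from depth.

```bash
cat > h.py <<'E'
import numpy as np, cv2
def cloud(n):
    c=dict(np.load(n)); z=c["z_map"].astype(float); K=c["mtx"]
    v,u=np.mgrid[:z.shape[0],:z.shape[1]]
    P=np.stack([(u-K[0,2])/K[0,0]*z,(v-K[1,2])/K[1,1]*z,z],-1)
    return (P-c["t"])@c["R"], c, z>0
def proj(c,X):
    p=(np.atleast_2d(X)@c["R"].T+c["t"])@c["mtx"].T; return p[:,:2]/p[:,2:]
E
python3 - <<'E'
from h import *
S={"scene":((260,190),(377,250),(360,290)),"side":((267,200),(296,268),(275,312))}
ims=[]
for n,(col,kn,bx) in S.items():
    W,c,ok=cloud(f"{n}0.npz")
    px=c["pixels"].astype(int)
    for nm,(u,v) in zip(("col","knob","box"),(col,kn,bx)): print(n,nm,W[v,u].round(0))
    # knob: dark points near
    u,v=kn; sl=np.s_[v-9:v+10,u-9:u+10]; m=ok[sl]&(W[sl][...,2]>120)
    print(n,"knobpts",m.sum(),W[sl][m].round(0).min(0),W[sl][m].max(0).round(0),np.median(W[sl][m],0).round(1))
    # starter box top z~50
    reg=ok&(np.hypot(W[...,0]-W[bx[1],bx[0],0],W[...,1]-W[bx[1],bx[0],1])<150)
    t=reg&(abs(W[...,2]-50)<4); print(n,"boxtop",t.sum(),cv2.minAreaRect(W[t][:,:2].astype(np.float32)))
    # base plate
    print("heights near tumbler", np.histogram(W[ok&(np.hypot(W[...,0]-W[col[1],col[0],0],W[...,1]-W[col[1],col[0],1])<220)][:,2],bins=np.arange(-5,290,10))[0])
    u,v=col; cr=c["pixels"][v-65:v+95,u-80:u+80,::-1] if n=="scene" else c["pixels"][v-50:v+110,u-80:u+80,::-1]
    ims.append(cv2.resize(cr,None,fx=2.5*1,fy=2.5,interpolation=cv2.INTER_CUBIC))
cv2.imwrite("pics/crop1.png",np.hstack(ims))
E
```

```text
scene col [ 373. -240.    0.]
scene knob [490. 354. 178.]
scene box [564. 363.  73.]
scene knobpts 91 [472. 335. 142.] [504. 361. 186.] [491.  348.6 175.1]
scene boxtop 850 ((529.404052734375, 342.3810119628906), (109.85912322998047, 150.54953002929688), 82.96466064453125)
heights near tumbler [1974  370  284  487   55   24   41   71   43   44   48   44  288   13
   14   13   11   13    4    4    2    6    6    9   10   16   13   20
   22]
side col [563. 101. 219.]
side knob [481. 353. 178.]
side box [527. 368.  52.]
side knobpts 122 [472. 338. 144.] [501. 360. 186.] [486.2 352.2 175. ]
side boxtop 1247 ((527.6683959960938, 341.207275390625), (114.59202575683594, 149.3480224609375), 82.50959777832031)
heights near tumbler [5672  206 1897   58   85  247  110  115  130  117  128  139  144   70
  134  254  191  250  278  293  293  293  258   73   41   36    0    0
    0]
```

View pics/crop1.png

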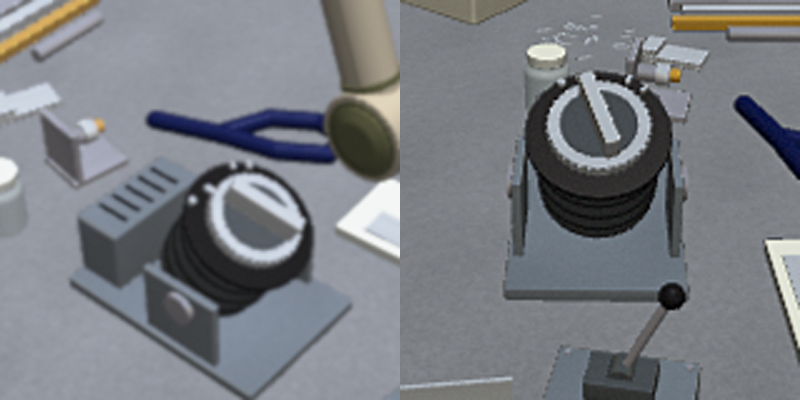

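```bash
cat > fit.py <<'E'
from h import *
from scipy.optimize import least_squares
def tumbler(n,uv,L=60,verbose=True):
    W,c,ok=cloud(n); ctr=W[uv[1],uv[0]]
    reg=ok&(np.linalg.norm(W-ctr,axis=-1)<110)
    P=W[reg]; br=c["pixels"][reg].astype(int).mean(1)
    # RANSAC plane near 30deg lean
    rng=np.random.default_rng(0); best=(0,)
    for _ in range(3000):
        a,b,d=P[rng.choice(len(P),3,False)]; nn=np.cross(b-a,d-a); l=np.linalg.norm(nn)
        if l<200: continue
        nn/=l; nn*=np.sign(nn[2])
        if abs(nn[2]-.866)>.05: continue
        k=(abs((P-a)@nn)<2.5).sum()
        if k>best[0]: best=(k,nn,a)
    k,nn,a=best; m=abs((P-a)@nn)<3; q=P[m].mean(0); nn=np.linalg.svd(P[m]-q,full_matrices=False)[2][2]; nn*=np.sign(nn[2])
    return P,br,nn,q,c
if __name__=="__main__":
  for n,uv in (("scene0.npz",(272,215)),("side0.npz",(267,200))):
    W,c,ok=cloud(n)
    P,br,nn,q,_=tumbler(n,uv)
    yaw=np.arctan2(-nn[1],-nn[0]); print(n,len(P),"n",nn.round(3),"lean",np.degrees(np.arccos(nn[2])).round(1),"yaw",np.degrees(yaw).round(1),"q",q.round(1))
    d=(P-q)@nn; print(np.histogram(d,bins=np.arange(-60,60,4)))
    face=P[abs(d)<3]; 
    m=ok&(abs(W[...,2]-20)<5)&(np.linalg.norm(W[...,:2]-q[:2],axis=-1)<230)
    for lo in range(8,28,3):
        mm=m&(abs(W[...,2]-lo-1.5)<1.6); print(lo,mm.sum(),end=" ")
    l,lab,st,cen=cv2.connectedComponentsWithStats(m.astype(np.uint8)); i=1+st[1:,4].argmax()
    print(); print("base",st[i,4],cv2.minAreaRect(W[lab==i][:,:2].astype(np.float32)))
E
python3 fit.py
```

```text
scene0.npz 2303 n [-0.021  0.498  0.867] lean 29.9 yaw -87.6 q [604.1  50.6 179.2]
(array([ 37,  23,  21,  28,  66,  38,  20,   5,   0,   0,   0,   0,   9,
        55, 330, 366,  74,  33,  67, 284, 296,  67,  27,  30,  25,  23,
        29,  26,  47]), array([-60, -56, -52, -48, -44, -40, -36, -32, -28, -24, -20, -16, -12,
        -8,  -4,   0,   4,   8,  12,  16,  20,  24,  28,  32,  36,  40,
        44,  48,  52,  56]))
8 0 11 0 14 369 17 861 20 490 23 73 26 0 
base 1680 ((574.10205078125, -17.661727905273438), (223.15054321289062, 316.2964172363281), 3.6140224933624268)
side0.npz 2178 n [-0.027  0.494  0.869] lean 29.6 yaw -86.9 q [568.9  60.4 197. ]
(array([ 10,   3,   0,   0,   0,   0,   0,  14,  68, 474, 324,  39,  22,
        71, 452, 394,  35,  14,  13,  11,  12,  11,  17,  53, 121,  16,
         0,   0,   0]), array([-60, -56, -52, -48, -44, -40, -36, -32, -28, -24, -20, -16, -12,
        -8,  -4,   0,   4,   8,  12,  16,  20,  24,  28,  32,  36,  40,
        44,  48,  52,  56]))
8 0 11 0 14 116 17 1032 20 938 23 55 26 0 
base 1914 ((571.6508178710938, -2.253814697265625), (219.790771484375, 288.9103088378906), 3.1838126182556152)
```

```bash
cat > fit2.py <<'E'
from fit import *
yaw=np.radians(-87.0)
X=np.array([np.cos(yaw),np.sin(yaw),0]); n=-.5*X+np.array([0,0,np.sqrt(.75)]); e1=np.sqrt(.75)*X+.5*np.array([0,0,1]); e2=-np.cross(n,e1)
def run(name,uv,off):
    P,br,nn,q,c=tumbler(name,uv)
    q=q+off*nn; d=(P-q)@n; A=np.c_[(P-q)@e1,(P-q)@e2]
    for lab,m,in (("face",abs(d)<4),("flange",abs(d+21)<5)):
        B=A[m&(np.hypot(*(A-np.median(A[m],0)).T)<100)]
        h=cv2.convexHull(B.astype(np.float32))[:,0]
        s=least_squares(lambda p:np.hypot(*(h-p[:2]).T)-p[2],[0,0,60],loss="soft_l1").x
        cc=q+s[0]*e1+s[1]*e2; print(name,lab,m.sum(),"ctr",cc.round(1),"r",s[2].round(1),"x0y0",(cc-n*cc[2]/n[2])[:2].round(1))
    m=(d>31)&(d<42); b=cv2.minAreaRect(A[m].astype(np.float32)); bp=q+b[0][0]*e1+b[0][1]*e2
    print("bar",m.sum(),b,bp.round(1),"d",np.median(d[m]).round(1))
    return q
if __name__=="__main__":
    print("e2",e2.round(2))
    run("side0.npz",(267,200),0); run("scene0.npz",(272,215),20)
E
python3 fit2.py
```

```text
e2 [-1.   -0.05  0.  ]
side0.npz face 852 ctr [568.3  58.1 198.3] r 60.6 x0y0 [574.3 -56.3]
side0.npz flange 848 ctr [568.   62.9 195.5] r 82.8 x0y0 [573.9 -49.8]
bar 191 ((4.064453125, 0.6330070495605469), (18.07327651977539, 101.36834716796875), 70.407958984375) [568.4  56.8 199. ] d 37.0
scene0.npz face 575 ctr [568.8  57.  197.6] r 61.0 x0y0 [574.8 -56.9]
scene0.npz flange 737 ctr [577.8  58.1 197.2] r 82.4 x0y0 [583.8 -55.6]
bar 182 ((2.026744842529297, 34.22722625732422), (22.92351531982422, 97.93993377685547), 72.61225891113281) [569.6  57.  197.6] d 37.3
```

Both cameras agree on the collar: face centre about (568.5, 57.5, 198), machine yaw −87°, collar at about −0.32 rad. The crop shows the pointer near the stud on the left, with the ridge pair to the right. The starter is at (528, 342), on-direction about −7° yaw. Raise, then go over.

Call:
servo_tool:
  commands:
    - {"linear": [0, 0, -0.053], "turn": [0, 0, 0]}
    - {"linear": [0, 0, -0.053], "turn": [0, 0, 0]}
    - {"linear": [0, 0, -0.053], "turn": [0, 0, 0]}
    - {"linear": [0, 0, -0.053], "turn": [0, 0, 0]}
    - {"linear": [0, 0, -0.053], "turn": [0, 0, 0]}
    - {"linear": [0.038, -0.036, 0], "turn": [0, 0, 0]}
    - {"linear": [0.038, -0.036, 0], "turn": [0, 0, 0]}
    - {"linear": [0.038, -0.036, 0], "turn": [0, 0, 0]}
    - {"linear": [0.038, -0.036, 0], "turn": [0, 0, 0]}
    - {"linear": [0.038, -0.036, 0], "turn": [0, 0, 0]}
    - {"linear": [0.038, -0.036, 0], "turn": [0, 0, 0]}
    - {"linear": [0.038, -0.036, 0], "turn": [0, 0, 0]}
  claw: 85

```text
time: 1.1
tool_pos: [276.4, -305.7, 436.9]
ee_rot: [-3.117, -0.332, -0.002]
contact_force: [1.6, -0.1, 0.6]
width: 84.9
```

```bash
cat > plan.py <<'E'
from bench import status
import numpy as np
from scipy.spatial.transform import Rotation as Ro
yaw=np.radians(-87.0)
X=np.array([np.cos(yaw),np.sin(yaw),0]); n=-.5*X+np.array([0,0,np.sqrt(.75)]); e1=np.sqrt(.75)*X+.5*np.array([0,0,1]); e2=-np.cross(n,e1)
F=np.array([568.5,57.5,198.])
def colR(phi): # tool rotation for bar angle phi: x = -bar, z=-n
    b=np.cos(phi)*e1+np.sin(phi)*e2; z=-n; x=-b; return Ro.from_matrix(np.c_[x,np.cross(z,x),z])
def go(p,R=None):
    o=status.get_obs(); R0=Ro.from_rotvec(o["ee_rot"]); R=R or R0
    l=R0.inv().apply(np.array(p)-o["tool_pos"]); t=(R0.inv()*R).as_rotvec()
    print("t",o["time"].round(2),"pos",o["tool_pos"].round(1),"q",o["q"].round(2),"F",o["contact_force"].round(1),"w",o["width"].round(1))
    N=max(np.linalg.norm(l)/40,np.degrees(np.linalg.norm(t))/7)
    print("mm",l.round(1),"deg",np.degrees(t).round(1),"| lin",(l/750).round(4),"turn",(t/np.pi).round(4),"rows>=",round(N,1))
    return l,t
E
python3 -c "
from plan import *
go([565,130,430]);go([565,130,430],colR(-.32))"
```

```text
Traceback (most recent call last):
  File "plan.py", line 12, in go
    print("t",o["time"].round(2),"pos",o["tool_pos"].round(1),"q",o["q"].round(2),"F",o["contact_force"].round(1),"w",o["width"].round(1))
              ^^^^^^^^^^^^^^^
AttributeError: 'float' object has no attribute 'round'
```

Call:
servo_tool:
  commands:
    - {"linear": [0.038, -0.036, 0], "turn": [0, 0, 0]}
    - {"linear": [0.038, -0.036, 0], "turn": [0, 0, 0]}
    - {"linear": [0.038, -0.036, 0], "turn": [0, 0, 0]}
    - {"linear": [0.038, -0.036, 0], "turn": [0, 0, 0]}
    - {"linear": [0.038, -0.036, 0], "turn": [0, 0, 0]}
    - {"linear": [0.038, -0.036, 0], "turn": [0, 0, 0]}
    - {"linear": [0.038, -0.036, 0], "turn": [0, 0, 0]}
    - {"linear": [0.038, -0.036, 0], "turn": [0, 0, 0]}
    - {"linear": [0.038, -0.036, 0], "turn": [0, 0, 0]}
    - {"linear": [0.038, -0.036, 0], "turn": [0, 0, 0]}
    - {"linear": [0.038, -0.036, 0], "turn": [0, 0, 0]}
    - {"linear": [0, 0, 0], "turn": [0, 0, 0]}

```text
time: 2.1
tool_pos: [528.7, 78.1, 436.2]
ee_rot: [-3.113, -0.339, 0.006]
contact_force: [-0.1, -0.5, -0.2]
width: 85.1
```

```bash
sed -i 's/o\["time"\].round(2)/round(o["time"],2)/;s/o\["width"\].round(1)/round(float(o["width"]),1)/' plan.py; python3 -c "
from plan import *
go([565,130,430]);go([565,130,430],colR(-.32))"
```

```text
t 2.1 pos [528.7  78.1 436.2] q [-0.08  0.3   0.84  0.01  2.    1.28] F [-0.1 -0.5 -0.2] w 85.1
mm [ 46.6 -42.8   6.5] deg [0. 0. 0.] | lin [ 0.0621 -0.0571  0.0087] turn [0. 0. 0.] rows>= 1.6
t 2.1 pos [528.7  78.1 436.2] q [-0.08  0.3   0.84  0.01  2.    1.28] F [-0.1 -0.5 -0.2] w 85.1
mm [ 46.6 -42.8   6.5] deg [-18.1 -29.5 -96.2] | lin [ 0.0621 -0.0571  0.0087] turn [-0.1008 -0.1639 -0.5346] rows>= 14.6
```

Call:
servo_tool:
  commands:
    - {"linear": [0, 0, 0], "turn": [-0.0067, -0.0109, -0.0356]}
    - {"linear": [0, 0, 0], "turn": [-0.0067, -0.0109, -0.0356]}
    - {"linear": [0, 0, 0], "turn": [-0.0067, -0.0109, -0.0356]}
    - {"linear": [0, 0, 0], "turn": [-0.0067, -0.0109, -0.0356]}
    - {"linear": [0, 0, 0], "turn": [-0.0067, -0.0109, -0.0356]}
    - {"linear": [0, 0, 0], "turn": [-0.0067, -0.0109, -0.0356]}
    - {"linear": [0, 0, 0], "turn": [-0.0067, -0.0109, -0.0356]}
    - {"linear": [0, 0, 0], "turn": [-0.0067, -0.0109, -0.0356]}
    - {"linear": [0, 0, 0], "turn": [-0.0067, -0.0109, -0.0356]}
    - {"linear": [0, 0, 0], "turn": [-0.0067, -0.0109, -0.0356]}
    - {"linear": [0, 0, 0], "turn": [-0.0067, -0.0109, -0.0356]}
    - {"linear": [0, 0, 0], "turn": [-0.0067, -0.0109, -0.0356]}

```text
time: 3.1
tool_pos: [530.1, 78.2, 430.4]
ee_rot: [1.918, 2.083, -0.538]
contact_force: [0.2, -0.1, -0.6]
width: 84.8
```

```bash
python3 -c "
from plan import *
go(F+140*n,colR(-.32))"
```

```text
t 3.1 pos [530.1  78.2 430.4] q [ 0.13  0.38  0.81 -0.49  2.02 -0.15] F [ 0.2 -0.1 -0.6] w 84.8
mm [88.6 48.1 76.3] deg [ -3.8  -5.1 -15.3] | lin [0.1181 0.0641 0.1018] turn [-0.0213 -0.0282 -0.0852] rows>= 3.2
```

Call:
servo_tool:
  commands:
    - {"linear": [0, 0, 0], "turn": [-0.007, -0.0095, -0.0285]}
    - {"linear": [0, 0, 0], "turn": [-0.007, -0.0095, -0.0285]}
    - {"linear": [0, 0, 0], "turn": [-0.007, -0.0095, -0.0285]}
    - {"linear": [0, 0, 0], "turn": [0, 0, 0]}

```text
time: 3.43
tool_pos: [529.5, 78.2, 428.6]
ee_rot: [1.531, 2.3, -0.601]
contact_force: [-0.3, 0.1, 0.2]
width: 84.8
```

```bash
python3 -c "
from plan import *
go(F+140*n,colR(-.32))"
```

```text
t 3.43 pos [529.5  78.2 428.6] q [ 0.17  0.35  0.89 -0.56  1.91 -0.42] F [-0.3  0.1  0.2] w 84.8
mm [77.7 68.  70.5] deg [-0.1  0.3  1.4] | lin [0.1036 0.0906 0.0941] turn [-0.0004  0.0019  0.0076] rows>= 3.1
```

Call:
servo_tool:
  commands:
    - {"linear": [0.026, 0.0226, 0.0235], "turn": [0, 0, 0.002]}
    - {"linear": [0.026, 0.0226, 0.0235], "turn": [0, 0, 0.002]}
    - {"linear": [0.026, 0.0226, 0.0235], "turn": [0, 0, 0.002]}
    - {"linear": [0.026, 0.0226, 0.0235], "turn": [0, 0.002, 0.002]}
    - {"linear": [0, 0, 0], "turn": [0, 0, 0]}

```text
time: 3.85
tool_pos: [566.8, 127.7, 316.9]
ee_rot: [1.585, 2.267, -0.584]
contact_force: [0.2, -0.7, -0.4]
width: 85.3
```

```bash
cat > wr.py <<'E'
import sys
from plan import *
from bench import optics
import cv2
def wrist(name,cands):
    o=status.get_obs(); c=optics.capture("wrist"); R0=Ro.from_rotvec(o["ee_rot"]); T=c["tool_from_camera"]
    im=cv2.resize(c["pixels"][:,:,::-1],None,fx=1,fy=1).copy()
    z=c["z_map"].astype(float); K=c["mtx"]; v,u=np.mgrid[:z.shape[0],:z.shape[1]]
    P=np.stack([(u-K[0,2])/K[0,0]*z,(v-K[1,2])/K[1,1]*z,z],-1)@T[:3,:3].T+T[:3,3]
    W=R0.apply(P.reshape(-1,3))+o["tool_pos"]; W=W[(z>0).ravel()]
    d=(W-F)@n; A=np.c_[(W-F)@e1,(W-F)@e2]; rr=np.hypot(*A.T)
    m=(d>30)&(d<45)&(rr<60)
    if m.sum()>10:
        b=cv2.minAreaRect(A[m].astype(np.float32)); print("bar",m.sum(),b,"d",np.median(d[m]).round(1))
    m=(abs(d)<5)&(rr<70); print("face d",np.median(d[m]).round(1),m.sum())
    def pr(X):
        p=R0.inv().apply(X-o["tool_pos"])-T[:3,3]; p=K@(T[:3,:3].T@p); return tuple(int(q) for q in (p[:2]/p[2]).round())
    for a in cands: cv2.circle(im,pr(F-10*n+81*(np.cos(a)*e1+np.sin(a)*e2)),3,(0,0,255),1)
    cv2.circle(im,pr(F+38*n),3,(0,255,0),1)
    cv2.imwrite(name,im)
E
python3 -c "
from wr import *
go(F+140*n,colR(-.32)); wrist('pics/w1.png',[-.6,.6,-.32])"
```

```text
t 3.85 pos [566.8 127.7 316.9] q [ 0.24  0.48  1.   -0.52  1.75 -0.19] F [ 0.2 -0.7 -0.4] w 85.3
mm [-0.7 -2.2 -1.9] deg [-0.1 -0.3 -1.2] | lin [-0.0009 -0.003  -0.0026] turn [-0.0008 -0.0014 -0.0067] rows>= 0.2
bar 2591 ((1.1132431030273438, 2.012796401977539), (18.000713348388672, 99.27230834960938), 70.21780395507812) d 39.2
face d 1.8 10580
```

View pics/w1.png

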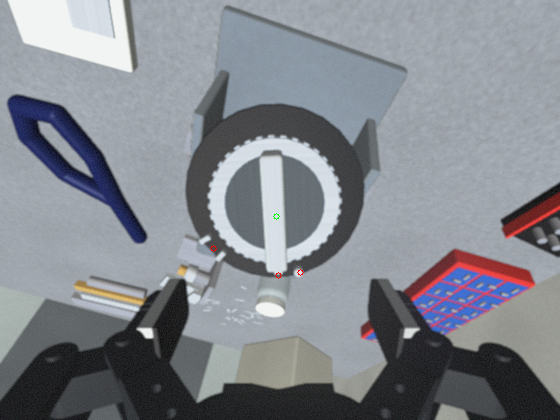

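The wrist view confirms it: pointer at (278,270), stud at (300,272) and ridge pair at about (210,245), all on my predicted marks. The bar is at −0.345 rad. Descend along the axis.

```bash
python3 -c "
from plan import *
go(F+0.8*e2+11*n,colR(-.345))"
```

```text
t 3.9 pos [566.7 126.9 319.9] q [ 0.23  0.47  0.99 -0.52  1.75 -0.19] F [-1.  -0.1  1.4] w 85.5
mm [  1.2  -2.3 129.2] deg [ 0.  -0.2 -2.7] | lin [ 0.0017 -0.0031  0.1723] turn [ 0.     -0.0009 -0.0152] rows>= 3.2
```

Call:
servo_tool:
  commands:
    - {"linear": [0.0017, -0.0031, 0], "turn": [0, -0.001, -0.015]}
    - {"linear": [0, 0, 0.04], "turn": [0, 0, 0]}
    - {"linear": [0, 0, 0.04], "turn": [0, 0, 0]}
    - {"linear": [0, 0, 0.03], "turn": [0, 0, 0]}
    - {"linear": [0, 0, 0.02], "turn": [0, 0, 0]}
    - {"linear": [0, 0, 0], "turn": [0, 0, 0]}

```text
time: 4.4
tool_pos: [568.2, 73.4, 243.7]
ee_rot: [1.545, 2.287, -0.581]
contact_force: [-0.4, -0.8, -0.8]
width: 84.8
```

```bash
python3 -c "
from plan import *
go(F+0.8*e2+11*n,colR(-.345))"
```

```text
t 4.4 pos [568.2  73.4 243.7] q [ 0.15  0.47  1.21 -0.52  1.51 -0.19] F [-0.4 -0.8 -0.8] w 84.8
mm [ 9.2  1.3 36.5] deg [ 0.6  0.2 -1. ] | lin [0.0123 0.0017 0.0487] turn [ 0.0031  0.001  -0.0055] rows>= 0.9
```

Call:
servo_tool:
  commands:
    - {"linear": [0.0123, 0.0017, 0], "turn": [0.003, 0.001, -0.0055]}
    - {"linear": [0, 0, 0], "turn": [0, 0, 0]}
    - {"linear": [0, 0, 0.015], "turn": [0, 0, 0]}
    - {"linear": [0, 0, 0.015], "turn": [0, 0, 0]}
    - {"linear": [0, 0, 0], "turn": [0, 0, 0]}

```text
time: 4.82
tool_pos: [568.3, 70.5, 225.6]
ee_rot: [1.534, 2.298, -0.585]
contact_force: [0.4, -0.0, -0.0]
width: 85.1
```

```bash
python3 -c "
from plan import *
go(F+0.8*e2+11*n,colR(-.345))"
```

```text
t 4.82 pos [568.3  70.5 225.6] q [ 0.14  0.49  1.24 -0.52  1.47 -0.18] F [ 0.4 -0.  -0. ] w 85.1
mm [ 2.9 -0.5 19.4] deg [ 0.5  0.1 -0.4] | lin [ 0.0038 -0.0007  0.0258] turn [ 0.0027  0.0007 -0.002 ] rows>= 0.5
```

Call:
servo_tool:
  commands:
    - {"linear": [0.003, -0.0005, 0.012], "turn": [0.0025, 0, -0.002]}
    - {"linear": [0.0015, 0, 0.012], "turn": [0, 0, 0]}
    - {"linear": [0, 0, 0.003], "turn": [0, 0, 0]}
    - {"linear": [0, 0, 0], "turn": [0, 0, 0]}

```text
time: 5.15
tool_pos: [567.6, 62.9, 205.9]
ee_rot: [1.53, 2.303, -0.595]
contact_force: [-0.5, 0.0, -0.1]
width: 85.4
```

```bash
python3 -c "
from plan import *
go(F+0.8*e2+11*n,colR(-.345))"
```

```text
t 5.15 pos [567.6  62.9 205.9] q [ 0.13  0.5   1.28 -0.53  1.43 -0.17] F [-0.5  0.  -0.1] w 85.4
mm [-0.6 -0.5 -1.4] deg [0.1 0.2 0. ] | lin [-0.0009 -0.0006 -0.0019] turn [0.0007 0.0009 0.    ] rows>= 0.0
```

Call:
servo_tool:
  commands:
    - {"linear": [0, 0, -0.002], "turn": [0, 0, 0]}
    - {"linear": [0, 0, 0], "turn": [0, 0, 0]}
    - {"linear": [0, 0, 0], "turn": [0, 0, 0]}
    - {"linear": [0, 0, 0], "turn": [0, 0, 0]}
    - {"linear": [0, 0, 0], "turn": [0, 0, 0]}
    - {"linear": [0, 0, 0], "turn": [0, 0, 0]}
    - {"linear": [0, 0, 0], "turn": [0, 0, 0]}
    - {"linear": [0, 0, 0], "turn": [0, 0, 0]}
    - {"linear": [0, 0, 0], "turn": [0, 0, 0]}
    - {"linear": [0, 0, 0], "turn": [0, 0, 0]}
  claw: 0
  grip_force: 45

```text
time: 5.98
tool_pos: [566.5, 63.7, 208.6]
ee_rot: [1.531, 2.303, -0.598]
contact_force: [-1.6, 0.1, -0.5]
width: 17.3
```

```bash
python3 -c "
from plan import *
go(F+0.8*e2+11*n,colR(-.345)); go(F+0.8*e2+11*n,colR(.6))"
```

```text
t 5.98 pos [566.5  63.7 208.6] q [ 0.13  0.5   1.27 -0.53  1.44 -0.17] F [-1.6  0.1 -0.5] w 17.3
mm [-0.4  0.8  1.3] deg [-0.   0.2 -0. ] | lin [-0.0005  0.001   0.0018] turn [-0.      0.0011 -0.0001] rows>= 0.0
t 5.98 pos [566.5  63.7 208.6] q [ 0.13  0.5   1.27 -0.53  1.44 -0.17] F [-1.6  0.1 -0.5] w 17.3
mm [-0.4  0.8  1.3] deg [ 0.1  0.2 54.1] | lin [-0.0005  0.001   0.0018] turn [0.0005 0.001  0.3007] rows>= 7.7
```

Gripped the bar (17.3 mm). Turn in gentle steps.

Call:
servo_tool:
  commands:
    - {"linear": [0, 0, 0], "turn": [0, 0, 0.02]}
    - {"linear": [0, 0, 0], "turn": [0, 0, 0.025]}
    - {"linear": [0, 0, 0], "turn": [0, 0, 0.025]}
    - {"linear": [0, 0, 0], "turn": [0, 0, 0.025]}
    - {"linear": [0, 0, 0], "turn": [0, 0, 0.025]}
    - {"linear": [0, 0, 0], "turn": [0, 0, 0]}

```text
time: 6.48
tool_pos: [566.9, 63.7, 208.6]
ee_rot: [1.91, 1.919, -0.489]
contact_force: [-0.9, -0.2, -0.0]
width: 17.2
```

```bash
python3 -c "
from plan import *
go(F+1.2*e2+11*n,colR(.6)); print(status.get_obs()['wrist_torque'])"
```

```text
t 6.48 pos [566.9  63.7 208.6] q [ 0.13  0.5   1.27 -0.53  1.44  0.22] F [-0.9 -0.2 -0. ] w 17.2
mm [-0.1  0.1  1.3] deg [ 0.2  0.2 31.6] | lin [-0.0001  0.0001  0.0018] turn [0.0009 0.001  0.1757] rows>= 4.5
[ 0.2369102  -0.06479072 -0.21372717]
```

Call:
servo_tool:
  commands:
    - {"linear": [0, 0, 0], "turn": [0, 0, 0.028]}
    - {"linear": [0, 0, 0], "turn": [0, 0, 0.028]}
    - {"linear": [0, 0, 0], "turn": [0, 0, 0.028]}
    - {"linear": [0, 0, 0], "turn": [0, 0, 0.028]}
    - {"linear": [0, 0, 0], "turn": [0, 0, 0.028]}
    - {"linear": [0, 0, 0], "turn": [0, 0, 0.028]}
    - {"linear": [0, 0, 0], "turn": [0, 0, 0]}

```text
time: 7.07
tool_pos: [567.3, 63.6, 208.7]
ee_rot: [2.299, 1.32, -0.322]
contact_force: [-0.4, 0.1, -0.9]
width: 17.2
```

```bash
python3 -c "
from plan import *
go(F+1.2*e2+11*n,colR(.6)); print(status.get_obs()['wrist_torque'])"
```

```text
t 7.07 pos [567.3  63.6 208.7] q [ 0.13  0.5   1.27 -0.53  1.44  0.75] F [-0.4  0.1 -0.9] w 17.2
mm [-0.2 -0.3  1.4] deg [0.2 0.2 1.1] | lin [-0.0002 -0.0004  0.0018] turn [0.0013 0.0009 0.006 ] rows>= 0.2
[ 0.27922082  0.14192782 -0.1740813 ]
```

Call:
servo_tool:
  commands:
    - {"linear": [0, 0, 0], "turn": [0, 0, 0.011]}
    - {"linear": [0, 0, 0], "turn": [0, 0, 0]}
    - {"linear": [0, 0, 0], "turn": [0, 0, 0]}

```text
time: 7.32
tool_pos: [567.3, 63.6, 208.7]
ee_rot: [2.313, 1.292, -0.314]
contact_force: [-0.4, 0.4, -0.9]
width: 17.4
```

Call:
servo_tool:
  commands:
    - {"linear": [0, 0, 0], "turn": [0, 0, 0]}
    - {"linear": [0, 0, 0], "turn": [0, 0, 0]}
    - {"linear": [0, 0, 0], "turn": [0, 0, 0]}
    - {"linear": [0, 0, 0], "turn": [0, 0, 0]}
    - {"linear": [0, 0, 0], "turn": [0, 0, 0]}
    - {"linear": [0, 0, 0], "turn": [0, 0, 0]}
    - {"linear": [0, 0, 0], "turn": [0, 0, 0]}
    - {"linear": [0, 0, 0], "turn": [0, 0, 0]}
  claw: 85

```text
time: 7.98
tool_pos: [567.6, 63.9, 209.1]
ee_rot: [2.308, 1.303, -0.315]
contact_force: [-0.1, 0.7, 0.9]
width: 85.2
```

Call:
servo_tool:
  commands:
    - {"linear": [0, 0, -0.015], "turn": [0, 0, 0]}
    - {"linear": [0, 0, -0.02], "turn": [0, 0, 0]}
    - {"linear": [0, 0, -0.03], "turn": [0, 0, 0]}
    - {"linear": [0, 0, -0.04], "turn": [0, 0, 0]}
    - {"linear": [0, 0, -0.04], "turn": [0, 0, 0]}
    - {"linear": [0, 0, -0.03], "turn": [0, 0, 0]}
    - {"linear": [0, 0, 0], "turn": [0, 0, 0]}
    - {"linear": [0, 0, 0], "turn": [0, 0, 0]}

```text
time: 8.65
tool_pos: [562.9, 132.1, 326.1]
ee_rot: [2.309, 1.305, -0.321]
contact_force: [-0.8, -0.6, -0.1]
width: 85.2
```

```bash
python3 -c "
from wr import *
go(F+140*n,colR(.6)); wrist('pics/w2.png',[.49,.71])"
```

```text
t 8.65 pos [562.9 132.1 326.1] q [ 0.25  0.47  0.98 -0.53  1.77  0.7 ] F [-0.8 -0.6 -0.1] w 85.2
mm [0.3 1.8 8.3] deg [0.  0.2 0.3] | lin [0.0004 0.0024 0.0111] turn [0.0002 0.0012 0.0018] rows>= 0.2
bar 2418 ((0.5275955200195312, 1.4019775390625), (98.76787567138672, 18.01384735107422), 34.68943786621094) d 39.2
face d 1.8 9974
```

View pics/w2.png

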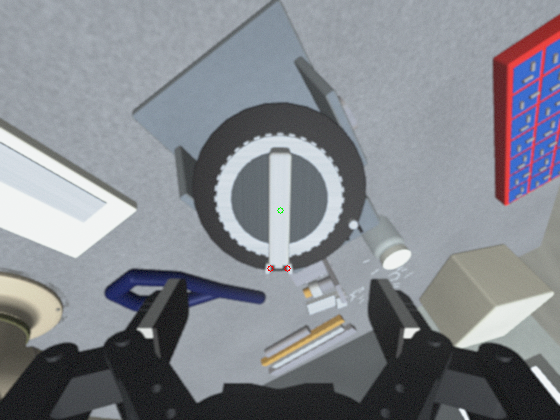

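The collar is at about 0.605 rad and the pointer sits between the two ridges at (279,268). Next is the lever: turn the tool upright, y along the throw, and close the fingers.

```bash
cat >> plan.py <<'E'
a=np.radians(-7.2); bx=np.array([np.cos(a),np.sin(a),0]); S=np.array([528.5,341.8,0])
LR=Ro.from_matrix(np.c_[np.cross(bx,[0,0,-1.]),bx,[0,0,-1.]])
E
python3 -c "
from plan import *
print(LR.as_matrix().round(2)); go(S-108*bx+[0,0,260],LR)"
```

```text
[[ 0.13  0.99  0.  ]
 [ 0.99 -0.13  0.  ]
 [ 0.    0.   -1.  ]]
t 8.7 pos [562.9 132.  326.2] q [ 0.25  0.47  0.98 -0.53  1.77  0.7 ] F [0.  0.2 0.2] w 85.0
mm [ 119.9 -237.7  -58.5] deg [ 11.4  28.2 -23.3] | lin [ 0.1598 -0.3169 -0.078 ] turn [ 0.0632  0.1566 -0.1296] rows>= 6.8
```

Call:
servo_tool:
  commands:
    - {"linear": [0, 0, 0], "turn": [0.0105, 0.026, -0.0215]}
    - {"linear": [0, 0, 0], "turn": [0.0105, 0.026, -0.0215]}
    - {"linear": [0, 0, 0], "turn": [0.0105, 0.026, -0.0215]}
    - {"linear": [0, 0, 0], "turn": [0.0105, 0.026, -0.0215]}
    - {"linear": [0, 0, 0], "turn": [0.0105, 0.026, -0.0215]}
    - {"linear": [0, 0, 0], "turn": [0.0105, 0.026, -0.0215]}
    - {"linear": [0, 0, 0], "turn": [0, 0, 0]}
  claw: 0

```text
time: 9.28
tool_pos: [561.2, 130.2, 317.4]
ee_rot: [-2.322, -2.078, -0.002]
contact_force: [1.1, -1.0, -0.2]
width: 0.6
```

```bash
python3 -c "
from plan import *
go(S-108*bx+[0,0,260],LR)"
```

```text
t 9.28 pos [561.2 130.2 317.4] q [0.01 0.39 1.04 0.02 1.73 0.13] F [ 1.1 -1.  -0.2] w 0.6
mm [ 207.1 -162.8   64.1] deg [-1.1 -1.   0.8] | lin [ 0.2762 -0.217   0.0854] turn [-0.0059 -0.0056  0.0047] rows>= 6.8
```

Call:
servo_tool:
  commands:
    - {"linear": [0.038, -0.03, 0.002], "turn": [-0.001, -0.001, 0.001]}
    - {"linear": [0.038, -0.03, 0.002], "turn": [-0.001, -0.001, 0.001]}
    - {"linear": [0.038, -0.03, 0.002], "turn": [-0.001, -0.001, 0.001]}
    - {"linear": [0.038, -0.03, 0.002], "turn": [-0.001, -0.001, 0.001]}
    - {"linear": [0.038, -0.03, 0.002], "turn": [-0.001, -0.001, 0]}
    - {"linear": [0.038, -0.03, 0.01], "turn": [0, 0, 0]}
    - {"linear": [0.038, -0.03, 0.02], "turn": [0, 0, 0]}
    - {"linear": [0, 0, 0], "turn": [0, 0, 0]}

```text
time: 9.95
tool_pos: [425.4, 350.4, 278.4]
ee_rot: [2.379, 2.032, -0.029]
contact_force: [-0.3, -0.2, -0.4]
width: -0.2
```

```bash
python3 -c "
from plan import *
go(S-108*bx+[0,0,158],LR)"
```

```text
t 9.95 pos [425.4 350.4 278.4] q [ 0.48  0.36  1.19 -0.02  1.6   0.64] F [-0.3 -0.2 -0.4] w -0.2
mm [  6.9  -4.6 120.3] deg [-0.1  1.3 -1.8] | lin [ 0.0093 -0.0061  0.1604] turn [-0.0008  0.0071 -0.0099] rows>= 3.0
```

Call:
servo_tool:
  commands:
    - {"linear": [0.009, -0.006, 0.03], "turn": [0, 0.007, -0.01]}
    - {"linear": [0, 0, 0.04], "turn": [0, 0, 0]}
    - {"linear": [0, 0, 0.04], "turn": [0, 0, 0]}
    - {"linear": [0, 0, 0.03], "turn": [0, 0, 0]}
    - {"linear": [0, 0, 0], "turn": [0, 0, 0]}

```text
time: 10.37
tool_pos: [418.1, 358.1, 166.2]
ee_rot: [2.349, 2.07, -0.009]
contact_force: [-0.6, -0.5, -0.3]
width: -0.2
```

```bash
python3 -c "
from plan import *
go(S-108*bx+[0,0,158],LR)
go(S+30*bx+[0,0,158],LR)
from bench import optics
import cv2
c=optics.capture('side'); cv2.imwrite('pics/s2.png',cv2.resize(c['pixels'][200:380,200:400,::-1],None,fx=3,fy=3))"
```

```text
t 10.37 pos [418.1 358.1 166.2] q [ 0.5   0.44  1.4  -0.01  1.31  0.63] F [-0.6 -0.5 -0.3] w -0.2
mm [-2.3  3.5  8.2] deg [ 0.2  0.6 -0. ] | lin [-0.003   0.0047  0.0109] turn [ 0.0013  0.0036 -0.0001] rows>= 0.2
t 10.37 pos [418.1 358.1 166.2] q [ 0.5   0.44  1.4  -0.01  1.31  0.63] F [-0.6 -0.5 -0.3] w -0.2
mm [ -2.2 141.5   8.8] deg [ 0.2  0.6 -0. ] | lin [-0.003   0.1887  0.0117] turn [ 0.0013  0.0036 -0.0001] rows>= 3.5
```

View pics/s2.png

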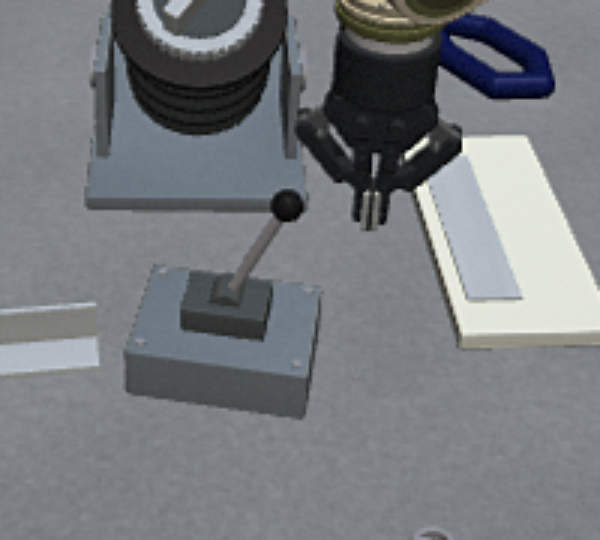

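Closed fingers stand clear behind the knob (290,205); the collar is still at the mark. The knuckles spread along the throw, so I'll turn the tool 90° to put them sideways, then push along tool −x.

Call:
servo_tool:
  commands:
    - {"linear": [0, 0, 0], "turn": [0, 0.003, -0.038]}
    - {"linear": [0, 0, 0], "turn": [0, 0, -0.038]}
    - {"linear": [0, 0, 0], "turn": [0, 0, -0.038]}
    - {"linear": [0, 0, 0], "turn": [0, 0, -0.038]}
    - {"linear": [0, 0, 0], "turn": [0, 0, -0.038]}
    - {"linear": [0, 0, 0], "turn": [0, 0, -0.038]}
    - {"linear": [0, 0, 0], "turn": [0, 0, -0.038]}
    - {"linear": [0, 0, 0], "turn": [0, 0, -0.038]}
    - {"linear": [0, 0, 0], "turn": [0, 0, -0.038]}
    - {"linear": [0, 0, 0], "turn": [0, 0, -0.038]}
    - {"linear": [0, 0, 0], "turn": [0, 0, -0.038]}
    - {"linear": [0, 0, 0], "turn": [0, 0, -0.038]}

```text
time: 11.42
tool_pos: [426.1, 358.6, 187.4]
ee_rot: [0.326, 3.087, 0.002]
contact_force: [-0.6, 0.4, -0.4]
width: 0.4
```

```bash
python3 -c "
from plan import *
L2=LR*Ro.from_rotvec([0,0,-np.pi/2])
go(S-108*bx+[0,0,158],L2)
go(S+28*bx+[0,0,158],L2)"
```

```text
t 11.42 pos [426.1 358.6 187.4] q [ 0.5   0.42  1.37 -0.02  1.32 -0.86] F [-0.6  0.4 -0.4] w 0.4
mm [ 5.  -4.3 29.2] deg [ 0.2  2.1 -4.9] | lin [ 0.0067 -0.0057  0.039 ] turn [ 0.0011  0.0118 -0.027 ] rows>= 0.8
t 11.42 pos [426.1 358.6 187.4] q [ 0.5   0.42  1.37 -0.02  1.32 -0.86] F [-0.6  0.4 -0.4] w 0.4
mm [-130.4    7.2   34.3] deg [ 0.2  2.1 -4.9] | lin [-0.1739  0.0096  0.0457] turn [ 0.0011  0.0118 -0.027 ] rows>= 3.4
```

Call:
servo_tool:
  commands:
    - {"linear": [0.006, -0.0055, 0.02], "turn": [0, 0.011, -0.027]}
    - {"linear": [0, 0, 0.015], "turn": [0, 0, 0]}
    - {"linear": [0, 0, 0.01], "turn": [0, 0, 0]}
    - {"linear": [0, 0, 0], "turn": [0, 0, 0]}

```text
time: 11.75
tool_pos: [424.3, 355.9, 159.6]
ee_rot: [0.184, 3.121, 0.009]
contact_force: [-0.1, -0.8, 0.1]
width: -0.1
```

```bash
python3 -c "
from plan import *
L2=LR*Ro.from_rotvec([0,0,-np.pi/2])
go(S-108*bx+[0,0,158],L2)
go(S+28*bx+[0,0,158],L2)"
```

```text
t 11.75 pos [424.3 355.9 159.6] q [ 0.49  0.44  1.42 -0.    1.27 -0.97] F [-0.1 -0.8  0.1] w -0.1
mm [ 2.9 -1.   1.6] deg [0.4 0.8 0.4] | lin [ 0.0039 -0.0013  0.0021] turn [0.0021 0.0046 0.0025] rows>= 0.1
t 11.75 pos [424.3 355.9 159.6] q [ 0.49  0.44  1.42 -0.    1.27 -0.97] F [-0.1 -0.8  0.1] w -0.1
mm [-133.1   -2.     3.5] deg [0.4 0.8 0.4] | lin [-0.1774 -0.0027  0.0047] turn [0.0021 0.0046 0.0025] rows>= 3.3
```

Call:
servo_tool:
  commands:
    - {"linear": [-0.015, 0, 0], "turn": [0, 0.002, 0.001]}
    - {"linear": [-0.015, 0, 0], "turn": [0, 0, 0]}
    - {"linear": [-0.015, 0, 0.001], "turn": [0, 0, 0]}
    - {"linear": [-0.015, 0, 0.001], "turn": [0, 0, 0]}
    - {"linear": [-0.015, 0, 0.001], "turn": [0, 0, 0]}
    - {"linear": [-0.015, 0, 0.001], "turn": [0, 0, 0]}

```text
time: 12.25
tool_pos: [495.8, 348.1, 163.1]
ee_rot: [0.193, 3.12, 0.011]
contact_force: [-0.8, 0.3, 1.1]
width: 0.3
```

```bash
python3 -c "
from plan import *
L2=LR*Ro.from_rotvec([0,0,-np.pi/2])
go(S+28*bx+[0,0,158],L2)"
```

```text
t 12.25 pos [495.8 348.1 163.1] q [ 0.42  0.52  1.26 -0.    1.34 -1.03] F [-0.8  0.3  1.1] w 0.3
mm [-61.1  -2.3   6. ] deg [0.5 0.9 0.1] | lin [-0.0815 -0.0031  0.0081] turn [0.0026 0.0048 0.0007] rows>= 1.5
```

Call:
servo_tool:
  commands:
    - {"linear": [-0.013, -0.001, 0.003], "turn": [0, 0.002, 0]}
    - {"linear": [-0.013, -0.001, 0.003], "turn": [0, 0, 0]}
    - {"linear": [-0.013, -0.001, 0.002], "turn": [0, 0, 0]}
    - {"linear": [-0.013, 0, 0.001], "turn": [0, 0, 0]}
    - {"linear": [-0.01, 0, 0.001], "turn": [0, 0, 0]}
    - {"linear": [-0.006, 0, 0], "turn": [0, 0, 0]}

```text
time: 12.75
tool_pos: [553.2, 337.9, 156.0]
ee_rot: [0.197, 3.125, 0.012]
contact_force: [-1.3, 0.4, -0.6]
width: 0.0
```

```bash
python3 -c "
from plan import *
L2=LR*Ro.from_rotvec([0,0,-np.pi/2])
go(S+28*bx+[0,0,158],L2)"
```

```text
t 12.75 pos [553.2 337.9 156. ] q [ 0.37  0.6   1.13  0.    1.39 -1.08] F [-1.3  0.4 -0.6] w 0.0
mm [-3.   0.8 -2. ] deg [ 0.5  0.5 -0. ] | lin [-0.0041  0.001  -0.0026] turn [ 0.0026  0.003  -0.0001] rows>= 0.1
```

Keep pushing in small steps until the stop shows as force.

Call:
servo_tool:
  commands:
    - {"linear": [-0.004, 0, 0], "turn": [0, 0, 0]}
    - {"linear": [-0.004, 0, 0], "turn": [0, 0, 0]}
    - {"linear": [0, 0, 0], "turn": [0, 0, 0]}

```text
time: 13.0
tool_pos: [555.2, 337.7, 155.6]
ee_rot: [-0.196, -3.132, -0.01]
contact_force: [-0.7, 0.1, -0.5]
width: -0.1
```

```bash
python3 -c "
from plan import *
L2=LR*Ro.from_rotvec([0,0,-np.pi/2])
go(S+28*bx+[0,0,158],L2)
from bench import optics
import cv2
c=optics.capture('side'); np.savez('side2.npz',**c); cv2.imwrite('pics/s3.png',cv2.resize(c['pixels'][200:380,200:400,::-1],None,fx=3,fy=3))"
```

```text
t 13.0 pos [555.2 337.7 155.6] q [ 0.36  0.61  1.12  0.01  1.41 -1.09] F [-0.7  0.1 -0.5] w -0.1
mm [-1.   0.8 -2.4] deg [ 0.3 -0.2  0. ] | lin [-0.0013  0.001  -0.0032] turn [ 0.0019 -0.0012  0.0002] rows>= 0.1
```

View pics/s3.png

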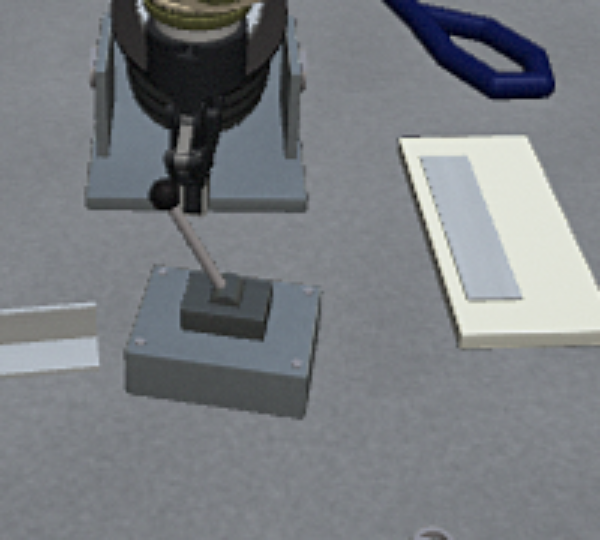

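The knob is now on the far side at (165,192), leaning strongly, but no stop force has shown yet. Push a little more.

Call:
servo_tool:
  commands:
    - {"linear": [-0.006, 0, 0], "turn": [0, 0, 0]}
    - {"linear": [-0.006, 0, 0], "turn": [0, 0, 0]}
    - {"linear": [-0.006, 0, 0], "turn": [0, 0, 0]}

```text
time: 13.3
tool_pos: [556.1, 337.7, 155.5]
ee_rot: [-0.186, -3.104, -0.003]
contact_force: [-23.8, -0.0, 10.7]
width: 0.1
```

```bash
cat > lev.py <<'E'
from plan import *
from bench import optics
import h,cv2
def lever(f="tmp.npz"):
    c=optics.capture('side'); np.savez(f,**c); W,c,ok=h.cloud(f)
    px=c["pixels"].astype(int)
    loc=(W-S)@np.c_[bx,np.cross([0,0,1],bx),[0,0,1]]
    m=ok&(loc[...,2]>95)&(loc[...,2]<150)&(abs(loc[...,1])<14)&(abs(loc[...,0])<75)
    p=loc[m]; print("stem pts",m.sum(),"angle from upright",np.median(np.arctan2(p[:,0],p[:,2]-72)).round(3), np.percentile(np.arctan2(p[:,0],p[:,2]-72),[10,90]).round(3))
    return c
E
python3 -c "
from lev import *
go(S+28*bx+[0,0,158]); lever()
import h
"
```

```text
t 13.3 pos [556.1 337.7 155.5] q [ 0.36  0.63  1.09  0.01  1.45 -1.09] F [-23.8  -0.   10.7] w 0.1
mm [-0.   0.6 -2.5] deg [0. 0. 0.] | lin [-0.0001  0.0008 -0.0034] turn [0. 0. 0.] rows>= 0.1
stem pts 92 angle from upright 0.452 [0.385 0.529]
```

The stop is reached: 24 N and no further travel. Back off (+x) and lift clear.

Call:
servo_tool:
  commands:
    - {"linear": [0.01, 0, 0], "turn": [0, 0, 0]}
    - {"linear": [0.03, 0, 0], "turn": [0, 0, 0]}
    - {"linear": [0.03, 0, 0], "turn": [0, 0, 0]}
    - {"linear": [0.03, 0, -0.01], "turn": [0, 0, 0]}
    - {"linear": [0.01, 0, -0.04], "turn": [0, 0, 0]}
    - {"linear": [0, 0, -0.04], "turn": [0, 0, 0]}
    - {"linear": [0, 0, -0.04], "turn": [0, 0, 0]}
    - {"linear": [0, 0, -0.03], "turn": [0, 0, 0]}
    - {"linear": [0, 0, 0], "turn": [0, 0, 0]}
    - {"linear": [0, 0, 0], "turn": [0, 0, 0]}

```text
time: 14.18
tool_pos: [473.6, 347.6, 284.2]
ee_rot: [-0.183, -3.108, -0.002]
contact_force: [0.1, -0.2, -0.6]
width: -0.0
```

```bash
python3 -c "
from lev import *
from fit2 import run
go(S-60*bx+[0,0,250]); c=lever('side3.npz'); run('side3.npz',(267,200),0)
import cv2; cv2.imwrite('pics/s4.png',c['pixels'][:,:,::-1])"
```

```text
t 14.18 pos [473.6 347.6 284.2] q [ 0.43  0.43  1.07  0.01  1.67 -1.03] F [ 0.1 -0.2 -0.6] w -0.0
mm [ 3.8  1.2 34.3] deg [0. 0. 0.] | lin [0.0051 0.0016 0.0457] turn [0. 0. 0.] rows>= 0.9
stem pts 92 angle from upright 0.454 [0.376 0.531]
side3.npz face 1002 ctr [569.8  51.7 178.5] r 84.0 x0y0 [575.2 -51.2]
  return _methods._mean(a, axis=axis, dtype=dtype,
  ret = um.true_divide(
Traceback (most recent call last):
  File "fit2.py", line 9, in run
    h=cv2.convexHull(B.astype(np.float32))[:,0]
      ~~~~~~~~~~~~~~~~~~~~~~~~~~~~~~~~~~~~^^^^^
TypeError: 'NoneType' object is not subscriptable
```

The plane fit latched onto the flange this time; rerun with the matching offset.

```bash
python3 -c "
from fit2 import *
run('side3.npz',(267,200),21)
c=np.load('side3.npz'); cv2.imwrite('pics/s4.png',c['pixels'][:,:,::-1])"
```

```text
side3.npz face 805 ctr [568.   57.7 199.2] r 61.4 x0y0 [574.  -57.1]
side3.npz flange 1050 ctr [569.1  62.3 196.6] r 83.7 x0y0 [575.1 -51. ]
bar 201 ((19.300804138183594, 2.3118515014648438), (99.99971008300781, 19.29298210144043), 34.19648361206055) [568.1  57.9 199.1] d 36.6
```

View pics/s4.png

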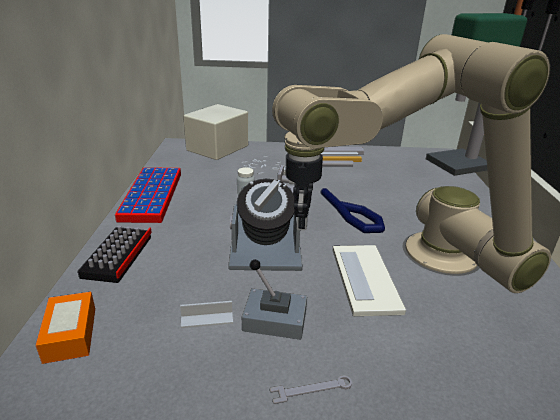

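The collar is at about 0.597 rad, and the lever is over on the far side with its knob at (255,265). The arm is clear and the bystanders look unmoved. Handing in.

```bash
python3 -c "
from bench import order; print(order.hand_in())"
```

```text
the job is handed in; nothing more can be done
None
```

The collar is locked and the drive lever is fully on. I handed the job in with the clock at about 14.2 s of the 51 s allowed; no verdict was reported.

- **Collar:** I gripped the bar and turned it clockwise from about −0.34 rad. It measured 0.605 rad from the wrist camera and 0.597 rad from the side camera afterwards. The wrist picture shows the pointer between the two ridges.
- **Lever:** I pushed it over with the closed fingers until it met its stop, where the force rose to about 24 N with no further travel. The stem's depth points gave about 0.95 rad (0.454 rad past upright), a little under the full 1.0. I put the difference down to measurement bias, because the stop had been reached.
- **Final state:** The gripper is clear of everything, with no contact force. The wrench, jar and angle look unmoved in the last side picture. I did not measure any of the loose pieces, nor identify the offcut separately.
- **Check that disagreed:** The last automatic fit of the collar first locked onto the flange instead of the collar face and failed. I reran it with the right offset, and that gave the 0.597 rad above.

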